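# Cock the big confetti flinger

### The arm

A 6-joint arm with a two-finger parallel gripper is mounted at the origin on the work surface. World frame = base frame: x ahead of the robot, y to its left, z up, the work surface at z = 0. Lengths are in mm, angles in rad, forces in N, time in s.
With the tool pointing down it reaches from about 350 to 875 mm from the base axis. Payload 4.2 kg.
Tool frame: the origin (TCP) lies between the finger pads; the fingertips stand 25 mm ahead of it and the grasp point (between the pads) lies 6 mm ahead of it; z points along the fingers, y is the line along which they close (so a half turn about z gives the same grasp; the last joint's range is limited). The gripper opens to 85 mm and grips with 20 to 120 N. Pads are 22 mm wide; open, the fingers measure 114 mm over their backs; the gripper's body (76 mm by 85 mm) begins 54 mm behind the grasp point. The pads swing forward as they close: fully open they stand 13 mm farther back than shut.
Start: joints at [-1.079, 0.385, 0.008, 0, -1.194, -0.259], TCP at [144.207, -608.115, 256.312] pointing down, gripper open.
Joint ranges: [-3.14, 3.14], [-1.21, 2.06], [-1.07, 1.41], [-3.16, 2.05], [-2.99, -0.16], [-3.1, 3.1]. Speed limits (rad/s): [2.79, 2.79, 3.14, 3.14, 3.14, 3.14].

### API

Orientations are given as a unit quaternion [x, y, z, w].
In Python, from bench import read_state, get_image, job_done gives the robot as it stands.
- The arm moves only by the tool play_rows, never from a script. Its argument "series" is a list of rows, each a list of 6 numbers: the shift along the world's x, y, z in mm, then the turn, a rotation vector about the world's x, y, z in units of 6 degrees (1.0 is 6 degrees). A call has 1 to 20 rows; each row shifts and turns the commanded pose from where the row before left it; what a row does not reach is not made up. A row lasts 1/12 s, in which the tool goes at most 41.7 mm and 7.16 degrees, less where a joint would pass 70% of its speed; a pose out of reach is approached as far as the arm can. A call is refused whole if a number of a shift passes 41.7 or a number of a turn 1, either way. A call with a gripper value outside its range is refused whole. "gripper" is the opening, from 0 (shut) to 1 (fully open), set as the call begins (left out, the last holds). The fingers move at their own pace and stop on an object; the grip force is fixed at half the most. Time passes only in rows, so rows that do not move let the fingers close. It gives the time, the measured TCP pose, the force, the opening and the grip force at its end, in the units of the state.
- read_state(): the state, without advancing time (a new reading comes with each control period).
- get_image(name): name is "scene" or "top" or "wrist"; returns a dict with "image" (400x640x3 uint8, red, green, blue), "fx", "fy", "cx", "cy" (pixels), "eye" and "rotation" of the camera in the world. Camera axes: x right, y down, z forward; pixel columns grow to the right and rows downward; lengths in mm; the calibration is good to about 2 mm. A picture is of the moment at which its call begins. There is no depth.
- job_done(): hands the job in; it is judged then, once.
The state is a dict: "clock": time; "joints": joint angles; "joint_vel": joint speeds; "joint_efforts": joint torques, N m; "position": TCP position; "ee_rot": TCP orientation; "contact_force": force on the tool from outside, world axes, zero at the start; "wrist_torque": the same for the moment, N m; "gripper_width": finger opening in mm; "grasp_force": force on a finger pad.
Only numpy, scipy, OpenCV 4.12 (cv2) and the standard library are available. Lean on these libraries where they do the work, as an engineer would, in place of code of your own. Each camera call takes 0.05 s, during which the arm holds its last target. There are 200 camera calls.

### The job

Get the bigger of the two wooden confetti flingers ready for the show: draw its sprung throwing arm back and down by the round knob until it hooks under the steel catch, then let go gently so that it stays cocked. Do not let the arm fly up, and leave the smaller flinger alone.

Things in the scene. Friction and masses are not known exactly. Their poses are not given: they have to be found in the camera images.
- flinger: The bigger flinger, fixed: plywood base 325 x 70 x 12 mm. Origin on the table under the arm's hinge axis, which is 65 mm up along y; x is the throwing direction, z up. Base from x = -265 to +60. Steel catch on the centre line at x = -196 to -217, 20 wide, 94 high, its hook towards +x; behind it to x = -254, 40 high, a brass trigger plate: a light press (1 N) fires the cocked arm. Bar 123 high.
- flinger_grip (a point): Centre of the knob on the bigger flinger's arm: wooden disc 26 mm across, 18 thick, flat faces to the flinger's +y and -y, 165 mm from the hinge axis; 182 mm high with the arm up, 65 cocked, 45 at the lowest stop. The arm is a 12 mm wide bar, with a 44 mm steel cup 98 mm from the hinge axis; past the knob a rod ends in a cross pin 205 mm out, which the catch takes. Axes turn with the arm.
- flinger_arm (a joint): Arm angle, rad: 0 = up at its stop, 45 degrees above level, leaning to the flinger's -x; grows as the arm is drawn back and down; 0.785 level, 0.90 lowest stop. Sprung towards 0 (3 N at the knob when up, 5 N when level). Near level the pin pushes the sprung catch aside (some 2 N more); at about 0.80 it snaps over the pin. Drawn to 0.83-0.89 and let go, the arm rests hooked at about 0.78.
- mini_arm (a joint): Arm angle of the smaller flinger, rad: 0 = up at its stop. Same shape at 0.62 of the size (base 200 mm long, knob 113 mm high), fixed 0.34 to 0.69 m to the left or right of the bigger one. Not to be used.

How it is judged:
By the outcome, as a careful person would: the job done as asked, in the order asked, and still so for the second after the job is handed in, with the robot touching nothing.
It also fails if it takes over 35 s, if anything falls off the work surface, if the arm or the gripper's body presses on something with over 40 N, if the wrist force passes 120 N, or if a joint passes its speed limit or range.

## Working session

There is one attempt and no reset: what is moved stays moved. The work goes in short steps, Python scripts to look and compute and a tool call to move; the robot and the scene stay as the last step left them, time stands still between calls to the robot, and variables do not carry over. Pictures are saved under pics/ and viewed, at most 10 in all, crops included, and the job is handed in when it is done.

Besides the shell and the picture viewer there is one more tool, called after "Call:" as a command line: name --pt "numbers of a row" for each row, then --argument value for the rest. play_rows: Moves the arm, as the interface text tells. Its arguments: {"type":"object","properties":{"series":{"type":"array","items":{"type":"array","items":{"type":"number"}}},"gripper":{"type":"number"}},"required":["series"]}

```bash
mkdir -p pics; python3 - <<'E'
from bench import *
import cv2,pickle
d={}
for n in("scene","top"):
    g=get_image(n);d[n]=g;cv2.imwrite(f"pics/{n}0.png",g["image"][:,:,::-1]);print(n,g["fx"],g["cx"],g["cy"],g["eye"],g["rotation"])
pickle.dump(d,open("d0.pkl","wb"));print(read_state())
E
```

```text
scene 391.02826172841407 318.0013184201906 198.47922777091068 [1446.08510083 -389.45651969  722.73693546] [ 0.73530323  0.47273717 -0.26645574 -0.40601732]
top 363.08026982001513 318.1780249791178 197.24761167340915 [ 456.86294461  -19.11507498 1053.50866309] [ 0.70995452 -0.69995065  0.06550536 -0.0417459 ]
{'clock': 0.1, 'joints': array([-1.07943095e+00,  3.85492577e-01,  6.78049529e-03, -4.07277379e-04,
       -1.19398622e+00, -2.58608653e-01]), 'joint_vel': array([ 0.00012881, -0.00119785,  0.00226647,  0.00272709, -0.00065808,
       -0.00046828]), 'joint_efforts': array([-1.10969195e-03, -3.93318307e+01,  1.88929957e+01,  4.19803664e+00,
       -2.59177548e-03,  1.03446399e-05]), 'position': array([ 144.07890666, -607.69655143,  255.33427761]), 'ee_rot': array([-1.16041181e-01,  9.93243930e-01,  9.54230081e-04, -1.72180461e-04]), 'contact_force': array([-0.24363492,  0.59120284,  0.6007983 ]), 'wrist_torque': array([ 0.01418309, -0.02332226,  0.02582848]), 'grasp_force': 0.0, 'gripper_width': 85.46607469201655}
```

View pics/top0.png

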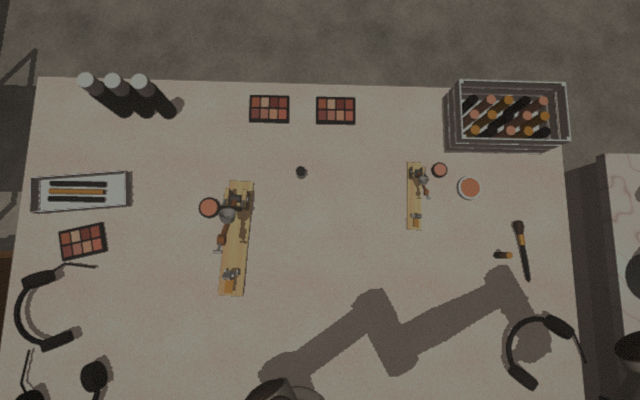

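View pics/scene0.png

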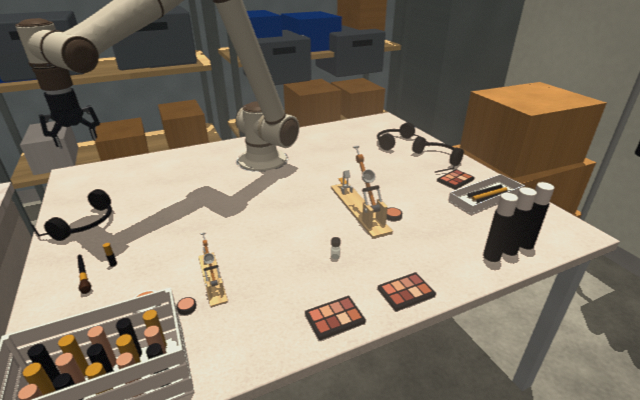

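Top view: the bigger flinger is at left, with base corners near (231,180), (253,181), (243,295), (219,294). The catch is at (232,278) and the smaller flinger at (415,195). I'll enlarge the bigger one.

```bash
cat > h.py <<'E'
import numpy as np
from scipy.spatial.transform import Rotation as R
def ray(g,u,v):
    q=R.from_quat(g["rotation"]).as_matrix() if np.size(g["rotation"])==4 else np.array(g["rotation"])
    return np.array(g["eye"]),q@np.array([(u-g["cx"])/g["fx"],(v-g["cy"])/g["fy"],1])
def at_z(g,u,v,z):
    e,d=ray(g,u,v);return e+d*(z-e[2])/d[2]
def proj(g,p):
    q=R.from_quat(g["rotation"]).as_matrix();c=q.T@(np.array(p)-g["eye"]);return np.array([g["fx"]*c[0]/c[2]+g["cx"],g["fy"]*c[1]/c[2]+g["cy"]])
E
python3 - <<'E'
import pickle,cv2,numpy as np
from h import *
d=pickle.load(open("d0.pkl","rb"))
a=cv2.resize(d["top"]["image"][170:305,190:270,::-1],None,fx=4.4,fy=4.4,interpolation=cv2.INTER_CUBIC)
b=cv2.resize(d["scene"]["image"][140:240,320:410,::-1],None,fx=4.4,fy=4.4,interpolation=cv2.INTER_CUBIC)
o=np.zeros((594,760,3),np.uint8);o[:a.shape[0],:a.shape[1]]=a;o[:b.shape[0],360:360+b.shape[1]]=b
cv2.imwrite("pics/c0.png",o)
for p in [(231,180),(253,181),(243,295),(219,294)]: print(at_z(d["top"],*p,12).round(1))
E
```

```text
[662.9 200.2  12. ]
[661.1 136.7  12. ]
[339.2 151.8  12. ]
[341.3 217.9  12. ]
```

View pics/c0.png

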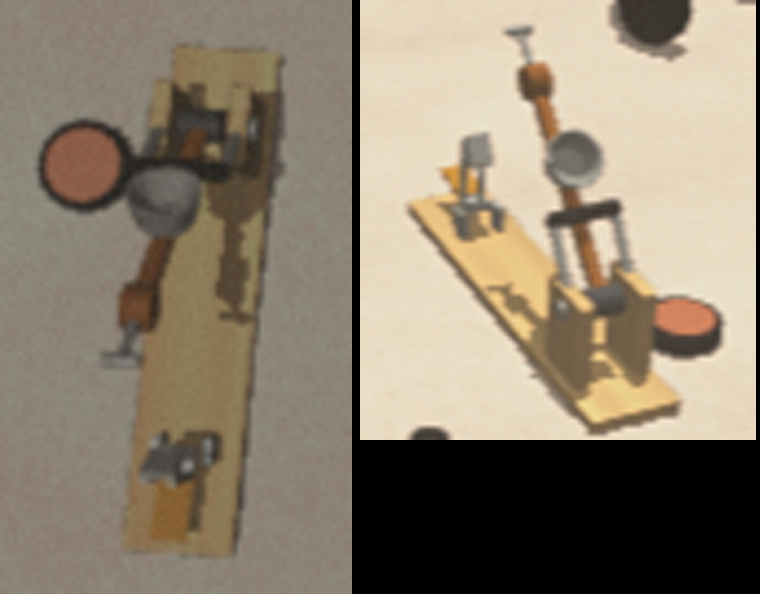

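```bash
python3 - <<'E'
import pickle
from h import *
from scipy.optimize import least_squares
d=pickle.load(open("d0.pkl","rb"));T,S=d["top"],d["scene"]
c=lambda u,v:(u/4.4+190,v/4.4+170)
px=[c(175,46),c(283,52),c(125,550),c(235,555)];L=[(60,35,12),(60,-35,12),(-265,35,12),(-265,-35,12)]
kt=c(137,305);ks=(175/4.4+320,80/4.4+140);K=(-117,0,182)
s=lambda u,v:((u-360)/4.4+320,v/4.4+140)
sc=[((60,35,12),s(680,405)),((60,-35,12),s(592,427)),((-265,-35,12),s(408,203))]
def W(p,l):
    a=p[2];return np.array([p[0]+l[0]*np.cos(a)-l[1]*np.sin(a),p[1]+l[0]*np.sin(a)+l[1]*np.cos(a),l[2]])
def f(p): return np.concatenate([proj(T,W(p,l))-q for l,q in zip(L,px)]+[proj(T,W(p,K))-kt,proj(S,W(p,K))-ks]+[proj(S,W(p,l))-q for l,q in sc])
r=least_squares(f,[602,171,-.05],loss="soft_l1");p=r.x
print(p,f(p).reshape(-1,2).round(1))
A=[];b=[]
(e1,d1),(e2,d2)=ray(T,*kt),ray(S,*ks)
t=np.linalg.lstsq(np.c_[d1,-d2],e2-e1,rcond=None)[0];print("tri",e1+d1*t[0],e2+d2*t[1],"model",W(p,K))
ax=np.array([-np.sin(p[2]),np.cos(p[2]),0])
for tilt in(0,45): 
    print(tilt)
E
```

```text
[ 6.03079971e+02  1.72930505e+02 -5.13851545e-02] [[-0.3 -1.1]
 [-0.7 -0.8]
 [-0.7 -0.6]
 [-0.4 -0.2]
 [ 0.8 -0.1]
 [-1.  -0.3]
 [-0.2 -1.7]
 [-0.7 -1.5]
 [-1.1 -1. ]]
tri [485.99419562 181.26205389 179.93477807] [486.52494    182.4217315  180.21847945] model [486.23440273 178.93992258 182.        ]
0
45
```

Call:
play_rows --pt "21 39 0 0 0 -0.135" --pt "21 39 0 0 0 -0.135" --pt "21 39 0 0 0 -0.135" --pt "21 39 0 0 0 -0.135" --pt "21 39 0 0 0 -0.135" --pt "21 39 0 0 0 -0.135" --pt "21 39 0 0 0 -0.135" --pt "21 39 0 0 0 -0.135" --pt "21 39 0 0 0 -0.135" --pt "21 39 0 0 0 -0.135" --pt "21 39 0 0 0 -0.135" --pt "21 39 0 0 0 -0.135" --pt "21 39 0 0 0 -0.135" --pt "21 39 0 0 0 -0.135" --pt "21 39 0 0 0 -0.135" --pt "21 39 0 0 0 -0.135" --pt "21 39 0 0 0 -0.135" --pt "21 39 0 0 0 -0.135" --pt "21 39 0 0 0 -0.135" --pt "21 39 0 0 0 -0.135" --gripper 1

```text
clock: 1.77
position: [539.5, 127.6, 256.0]
ee_rot: [0.025, 1.0, -0.0, -0.0]
contact_force: [1.6, -0.6, 0.9]
gripper_width: 85.9
grasp_force: 0.0
```

Call:
play_rows --pt "0 0 0 0.04 0.75 0" --pt "0 0 0 0.04 0.75 0" --pt "0 0 0 0.04 0.75 0" --pt "0 0 0 0.04 0.75 0" --pt "0 0 0 0.04 0.75 0" --pt "0 0 0 0.04 0.75 0" --pt "0 0 0 0.04 0.75 0" --pt "0 0 0 0.04 0.75 0" --pt "0 0 0 0.04 0.75 0" --pt "0 0 0 0.04 0.75 0" --pt "0 0 0 0 0 0" --pt "0 0 0 0 0 0"

```text
clock: 2.77
position: [539.5, 125.4, 254.5]
ee_rot: [0.024, 0.923, 0.01, -0.384]
contact_force: [0.0, 0.1, -0.6]
gripper_width: 85.2
grasp_force: 0.0
```

```bash
python3 - <<'E'
from bench import *
from h import *
import cv2,pickle
s=read_state();M=R.from_quat(s["ee_rot"]).as_matrix();print(s["position"],M.round(3),s["joints"])
g=get_image("wrist");pickle.dump(g,open("w1.pkl","wb"));cv2.imwrite("pics/w1.png",g["image"][:,:,::-1])
print(proj(g,(486.2,180,181)))
E
```

```text
[539.53356419 125.43390305 254.5036004 ] [[-0.705  0.052 -0.708]
 [ 0.036  0.999  0.037]
 [ 0.709  0.001 -0.705]] [ 0.36197652  0.63643227  0.34854778 -0.32052619 -2.00611036 -2.00937323]
[396.66699955 236.47745782]
```

View pics/w1.png

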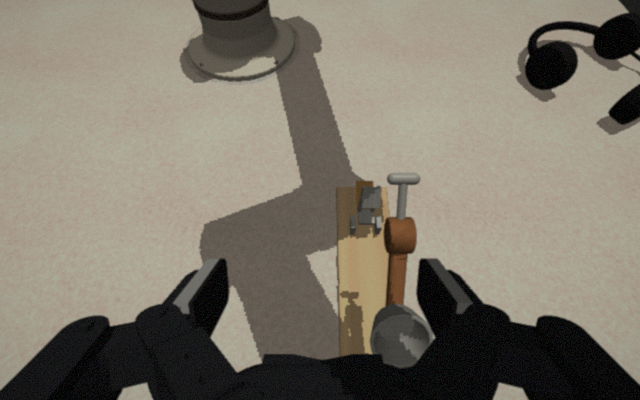

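The wrist view shows the knob at (400,236) against a predicted (397,236), so the knob is about 2 mm further towards +y (y ≈ 182). The path to it is clear.

Call:
play_rows --pt "3.4 13.3 -1.6 0 0 0" --pt "3.4 13.3 -1.6 0 0 0" --pt "3.4 13.3 -1.6 0 0 0" --pt "3.4 13.3 -1.6 0 0 0" --pt "0 0 0 0 0 0" --pt "-6.4 0.3 -6.4 0 0 0" --pt "-6.4 0.3 -6.4 0 0 0" --pt "-6.4 0.3 -6.4 0 0 0" --pt "-6.4 0.3 -6.4 0 0 0" --pt "-6.4 0.3 -6.4 0 0 0" --pt "-6.4 0.3 -6.4 0 0 0" --pt "-6.4 0.3 -6.4 0 0 0" --pt "-6.4 0.3 -6.4 0 0 0" --pt "-6.4 0.3 -6.4 0 0 0" --pt "-6.4 0.3 -6.4 0 0 0" --pt "0 0 0 0 0 0" --pt "0 0 0 0 0 0"

```text
clock: 4.23
position: [488.6, 181.8, 185.7]
ee_rot: [0.023, 0.923, 0.011, -0.383]
contact_force: [0.0, -0.8, -0.1]
gripper_width: 85.3
grasp_force: 0.0
```

```bash
python3 - <<'E'
from bench import *
from h import *
import cv2
s=read_state();print(s["position"],s["contact_force"])
g=get_image("wrist");a=g["image"][:,:,::-1]
b=get_image("scene")["image"][110:250,290:430,::-1]
cv2.imwrite("pics/w2.png",np.hstack([cv2.resize(a,(400,250)),cv2.resize(b,(250,250))]))
M=R.from_quat(s["ee_rot"]).as_matrix();print(proj(g,s["position"]+6*M[:,2])*.625)
E
```

```text
[488.61408986 181.78106749 185.74870748] [ 0.01326416 -0.83691453 -0.06207815]
[202.11834586 177.08191943]
```

View pics/w2.png

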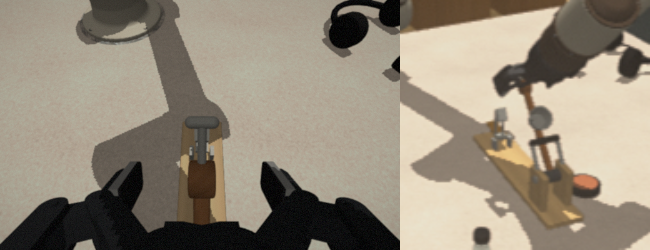

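The knob at (202,181) sits centred between the fingers, against a predicted (202,177). Closing on it now.

Call:
play_rows --pt "0 0 0 0 0 0" --pt "0 0 0 0 0 0" --pt "0 0 0 0 0 0" --pt "0 0 0 0 0 0" --pt "0 0 0 0 0 0" --pt "0 0 0 0 0 0" --pt "0 0 0 0 0 0" --pt "0 0 0 0 0 0" --pt "0 0 0 0 0 0" --pt "0 0 0 0 0 0" --pt "0 0 0 0 0 0" --pt "0 0 0 0 0 0" --gripper 0

```text
clock: 5.33
position: [489.0, 181.8, 186.0]
ee_rot: [0.023, 0.923, 0.011, -0.383]
contact_force: [1.2, 0.1, 1.3]
gripper_width: 17.2
grasp_force: 61.7
```

```bash
python3 - <<'E'
import numpy as np
a=np.radians(46.63-np.arange(0,18)*3);x=-166.5*np.cos(a);z=166.5*np.sin(a)
dx=np.diff(x);dz=np.diff(z)
print([[round(u*.9987,1),round(-u*.0514,1),round(w,1),-.026,-.499,0] for u,w in zip(dx,dz)])
E
```

```text
[[np.float64(-6.2), np.float64(0.3), np.float64(-6.1), -0.026, -0.499, 0], [np.float64(-5.8), np.float64(0.3), np.float64(-6.5), -0.026, -0.499, 0], [np.float64(-5.5), np.float64(0.3), np.float64(-6.8), -0.026, -0.499, 0], [np.float64(-5.1), np.float64(0.3), np.float64(-7.0), -0.026, -0.499, 0], [np.float64(-4.8), np.float64(0.2), np.float64(-7.3), -0.026, -0.499, 0], [np.float64(-4.4), np.float64(0.2), np.float64(-7.5), -0.026, -0.499, 0], [np.float64(-4.0), np.float64(0.2), np.float64(-7.8), -0.026, -0.499, 0], [np.float64(-3.6), np.float64(0.2), np.float64(-8.0), -0.026, -0.499, 0], [np.float64(-3.1), np.float64(0.2), np.float64(-8.1), -0.026, -0.499, 0], [np.float64(-2.7), np.float64(0.1), np.float64(-8.3), -0.026, -0.499, 0], [np.float64(-2.3), np.float64(0.1), np.float64(-8.4), -0.026, -0.499, 0], [np.float64(-1.8), np.float64(0.1), np.float64(-8.5), -0.026, -0.499, 0], [np.float64(-1.4), np.float64(0.1), np.float64(-8.6), -0.026, -0.499, 0], [np.float64(-0.9), np.float64(0.0), np.float64(-8.7), -0.026, -0.499, 0], [np.float64(-0.5), np.float64(0.0), np.float64(-8.7), -0.026, -0.499, 0], [np.float64(-0.0), np.float64(0.0), np.float64(-8.7), -0.026, -0.499, 0], [np.float64(0.4), np.float64(-0.0), np.float64(-8.7), -0.026, -0.499, 0]]
```

First, 12 rows (36°).

Call:
play_rows --pt "-6.2 0.3 -6.1 -0.026 -0.5 0" --pt "-5.8 0.3 -6.5 -0.026 -0.5 0" --pt "-5.5 0.3 -6.8 -0.026 -0.5 0" --pt "-5.1 0.3 -7.0 -0.026 -0.5 0" --pt "-4.8 0.2 -7.3 -0.026 -0.5 0" --pt "-4.4 0.2 -7.5 -0.026 -0.5 0" --pt "-4.0 0.2 -7.8 -0.026 -0.5 0" --pt "-3.6 0.2 -8.0 -0.026 -0.5 0" --pt "-3.1 0.2 -8.1 -0.026 -0.5 0" --pt "-2.7 0.1 -8.3 -0.026 -0.5 0" --pt "-2.3 0.1 -8.4 -0.026 -0.5 0" --pt "-1.8 0.1 -8.5 -0.026 -0.5 0" --pt "0 0 0 0 0 0" --pt "0 0 0 0 0 0"

```text
clock: 6.5
position: [439.7, 184.5, 96.5]
ee_rot: [0.024, 0.997, 0.003, -0.079]
contact_force: [-0.1, -0.3, 4.2]
gripper_width: 17.4
grasp_force: 62.1
```

Call:
play_rows --pt "-0.7 0 -4.3 -0.013 -0.25 0" --pt "-0.7 0 -4.3 -0.013 -0.25 0" --pt "-0.5 0 -4.3 -0.013 -0.25 0" --pt "-0.4 0 -4.4 -0.013 -0.25 0" --pt "-0.3 0 -4.4 -0.013 -0.25 0" --pt "-0.2 0 -4.3 -0.013 -0.25 0" --pt "0 0 -4.3 -0.013 -0.25 0" --pt "0 0 -4.4 -0.013 -0.25 0" --pt "0 0 -4.4 -0.013 -0.25 0" --pt "0 0 0 0 0 0" --pt "0 0 0 0 0 0" --pt "0 0 0 0 0 0"

```text
clock: 7.5
position: [437.0, 184.5, 57.0]
ee_rot: [0.025, 0.999, -0.001, 0.039]
contact_force: [-4.7, 2.4, 6.5]
gripper_width: 17.0
grasp_force: 62.4
```

```bash
python3 - <<'E'
from bench import *
from h import *
import cv2
s=read_state();print(s["contact_force"],s["wrist_torque"])
M=R.from_quat(s["ee_rot"]).as_matrix();print(s["position"]+6*M[:,2],M[:,2])
g=get_image("wrist");a=g["image"][:,:,::-1]
b=get_image("scene")["image"][140:240,310:410,::-1]
cv2.imwrite("pics/w3.png",np.hstack([cv2.resize(a,(400,400)),cv2.resize(b,(400,400),interpolation=2)]))
E
```

```text
[-4.66212433  2.44619973  6.47616201] [0.56515844 0.95930016 0.0069399 ]
[437.41726551 184.48181099  51.01567688] [ 0.07698636 -0.00362893 -0.99702554]
```

View pics/w3.png

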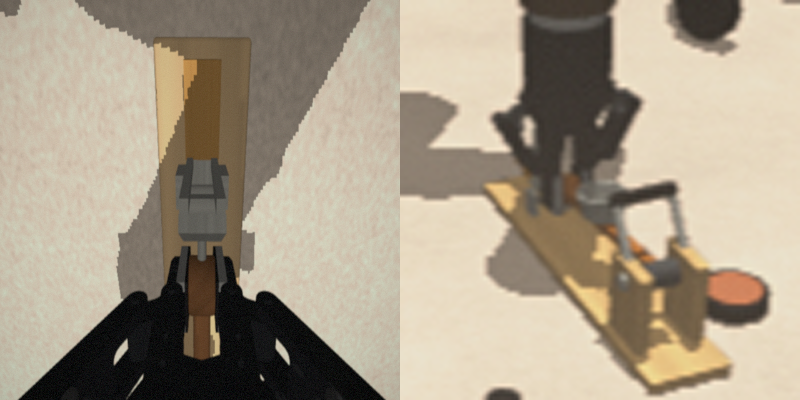

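The pin end now sits under the hook: only the rod is visible, entering the catch at about (200,245). The arm is at about 0.87 rad, so I'll ease it up.

Call:
play_rows --pt "0 0 2 0.006 0.12 0" --pt "0 0 2 0.006 0.12 0" --pt "0 0 2 0.006 0.12 0" --pt "0 0 2 0.006 0.12 0" --pt "0 0 2 0.006 0.12 0" --pt "0 0 1 0.006 0.06 0" --pt "0 0 1 0.006 0.06 0" --pt "0 0 1 0.006 0.06 0" --pt "0 0 1 0 0.06 0" --pt "0 0 0 0 0 0" --pt "0 0 0 0 0 0" --pt "0 0 0 0 0 0"

```text
clock: 8.6
position: [436.9, 184.6, 71.3]
ee_rot: [0.025, 1.0, 0.001, -0.006]
contact_force: [-3.4, 1.8, 6.6]
gripper_width: 17.3
grasp_force: 62.4
```

Call:
play_rows --pt "0 0 0.5 0 0.03 0" --pt "0 0 0.5 0 0.03 0" --pt "0 0 0.5 0 0.03 0" --pt "0 0 0 0 0 0" --pt "0 0 0 0 0 0"

```text
clock: 9.02
position: [436.9, 184.5, 71.7]
ee_rot: [0.025, 1.0, 0.001, -0.01]
contact_force: [-2.0, 2.3, -2.2]
gripper_width: 17.2
grasp_force: 61.2
```

The vertical force reversed from +6.6 to −2.2 N, so the catch is holding the arm. I'll back off slightly and open.

Call:
play_rows --pt "0 0 -0.3 0 0 0" --pt "0 0 0 0 0 0" --pt "0 0 0 0 0 0"

```text
clock: 9.27
position: [436.9, 184.5, 71.7]
ee_rot: [0.025, 1.0, 0.001, -0.009]
contact_force: [-0.7, 2.2, -1.9]
gripper_width: 17.1
grasp_force: 61.2
```

Call:
play_rows --pt "0 0 0 0 0 0" --pt "0 0 0 0 0 0" --pt "0 0 0 0 0 0" --pt "0 0 0 0 0 0" --pt "0 0 0 0 0 0" --pt "0 0 0 0 0 0" --pt "0 0 0 0 0 0" --pt "0 0 0 0 0 0" --pt "0 0 0 0 0 0" --pt "0 0 0 0 0 0" --gripper 1

```text
clock: 10.1
position: [436.8, 184.3, 71.7]
ee_rot: [0.025, 1.0, 0.001, -0.009]
contact_force: [-0.4, 0.7, -0.1]
gripper_width: 85.7
grasp_force: 0.0
```

```bash
python3 - <<'E'
from bench import *
import cv2,numpy as np
print(read_state()["contact_force"])
a=get_image("wrist")["image"][:,:,::-1]
b=get_image("scene")["image"][140:240,310:410,::-1]
cv2.imwrite("pics/w4.png",np.hstack([cv2.resize(a,(400,400)),cv2.resize(b,(400,400),interpolation=2)]))
E
```

```text
[-0.38090548  0.74673384 -0.08353206]
```

View pics/w4.png

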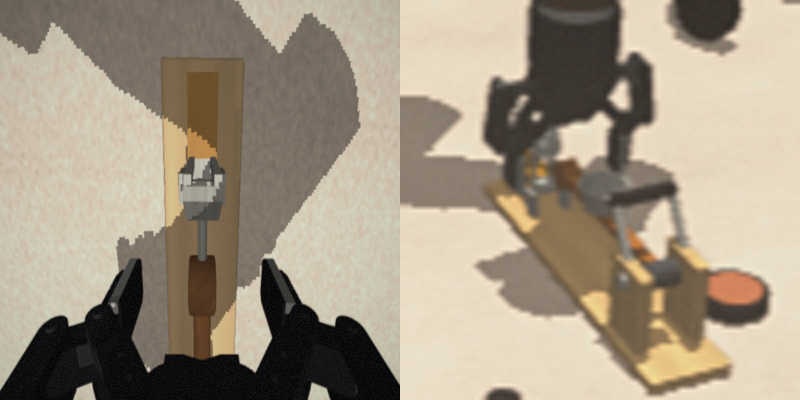

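The arm is held cocked: the knob is free at (202,285) between the open fingers and the rod is hooked in the catch at (202,190). Now retreating straight up.

Call:
play_rows --pt "0 0 5 0 0 0" --pt "0 0 8 0 0 0" --pt "0 0 12 0 0 0" --pt "0 0 15 0 0 0" --pt "0 0 15 0 0 0" --pt "0 0 15 0 0 0" --pt "0 0 15 0 0 0" --pt "0 0 15 0 0 0" --pt "0 0 15 0 0 0" --pt "0 0 15 0 0 0" --pt "0 0 15 0 0 0" --pt "0 0 10 0 0 0" --pt "0 0 0 0 0 0" --pt "0 0 0 0 0 0" --pt "0 0 0 0 0 0"

```text
clock: 11.45
position: [436.3, 184.0, 226.4]
ee_rot: [0.025, 1.0, 0.001, -0.01]
contact_force: [0.0, -0.4, 0.3]
gripper_width: 85.3
grasp_force: 0.0
```

```bash
python3 - <<'E'
from bench import *
import cv2,numpy as np
a=get_image("wrist")["image"][:,:,::-1]
b=get_image("scene")["image"][140:240,310:410,::-1]
cv2.imwrite("pics/w5.png",np.hstack([cv2.resize(a,(400,400)),cv2.resize(b,(400,400),interpolation=2)]))
E
```

```text
(no output)
```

View pics/w5.png

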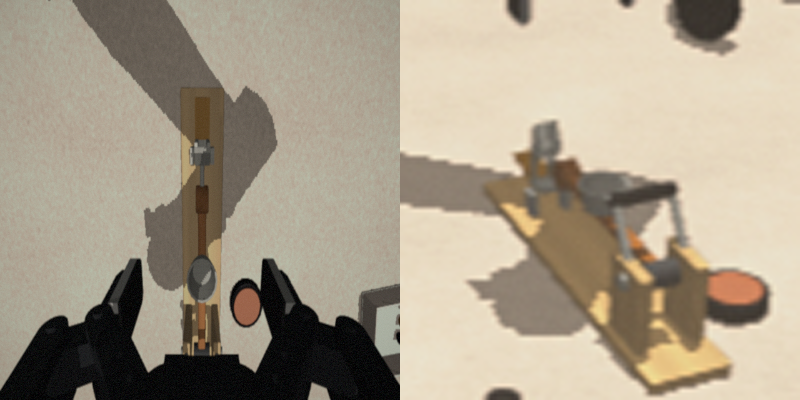

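The arm lies level, with its rod hooked in the catch at (202,152), and the gripper is clear above it.

```bash
python3 -c "from bench import *; print(job_done())"
```

```text
the job is handed in; nothing more can be done
None
```

The bigger flinger is cocked: its arm rests hooked under the steel catch, the gripper is clear above it, the smaller flinger was left alone, and the job was handed in at about 11.5 s.

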